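# Load a core into the ribbon winder and hold its clutch lever level

### The arm

A 7-joint arm with a two-finger parallel gripper is mounted at the origin on the work surface. World frame = base frame: x ahead of the robot, y to its left, z up, the work surface at z = 0. Lengths are in m, angles in rad, forces in N, time in s.
With the tool pointing down it reaches from about 0.4 to 0.875 m from the base axis. Payload 19.3 kg.
Tool frame: the origin (TCP) lies midway between the tips of the shut fingers; the grasp point (between the pads) lies 19 mm behind it; x points along the fingers, y is the direction in which the jaws open and shut, and the axes are right-handed (so a half turn about x gives the same grasp; the last joint's range is limited). The gripper opens to 85 mm and grips with 20 to 120 N. Pads are 22 mm wide; open, the fingers measure 114 mm over their backs; the gripper's body (76 mm by 85 mm) begins 54 mm behind the grasp point. The pads swing forward as they close: fully open they stand 13 mm farther back than shut.
Start: joints at [1.196, 0.521, -0.036, 1.599, 0.021, 1.021, -0.113], TCP at [0.188, -0.596, 0.193] pointing down, gripper open.
Joint ranges: [-2.91, 2.91], [-0.3, 2.13], [-1.5, 1.42], [0.17, 2.43], [-1.26, 4.41], [0.16, 1.93], [-2.52, 2.52]. Speed limits (rad/s): [1.89, 1.89, 2.39, 2.39, 3.01, 3.01, 3.01].

### API

Orientations are given as [roll, pitch, yaw] about the fixed x, y, z axes, in that order (R = Rz(yaw) Ry(pitch) Rx(roll)).
In Python, from workcell import telemetry, vision, workorder gives the robot as it stands. The module is installed in compiled form; this text tells all that it offers.
- The arm moves only by the tool play_rows, never from a script. Its argument "deltas" is a list of rows, each a list of 7 numbers: the shift along the world's x, y, z in mm, then the turn, a rotation vector about the world's x, y, z in degrees, then the finger opening in mm, from 0 to 85.4. In form: [[x, y, z, wx, wy, wz, jaw], ...]. A call has 1 to 8 rows; each row shifts and turns the commanded pose from where the row before left it; what a row does not reach is not made up. A row lasts 1/8 s, in which the tool goes at most 62.5 mm and 10.7 degrees, less where a joint would pass 70% of its speed; a pose out of reach is approached as far as the arm can. A call with a gripper value outside its range is refused whole. The fingers move at their own pace and stop on an object; "grip_force" is the grip in N (left out, the last holds). Time passes only in rows, so rows that do not move let the fingers close. It gives the time, the measured TCP pose, the force and the opening at its end, in the units of the state.
- telemetry.observe(): the state, without advancing time (a new reading comes with each control period).
- vision.grab_frame(name): name is "scene" or "top"; returns the picture (480x640x3 uint8, red, green, blue); there is no depth.
- vision.camera_info(name): a dict with "mtx" (3x3 intrinsics, pixels), "rvec" (rotation vector, rad) and "tvec" (3), from world to camera coordinates, as OpenCV has them. Camera axes: x right, y down, z forward; pixel columns grow to the right and rows downward; lengths in m; the calibration is good to about 2 mm. A picture is of the moment at which its call begins. camera_info takes no time and is no camera call.
- workorder.job_done(): hands the job in, once; it reports no verdict.
The state is a dict: "clock": time; "qpos": joint angles; "qd": joint speeds; "joint_efforts": joint torques, N m; "position": TCP position; "tool_rot": TCP orientation; "force": force on the tool from outside, world axes, zero at the start; "moment": the same for the moment, N m; "grip_width": finger opening in m.
Only numpy, scipy, OpenCV 4.12 (cv2) and the standard library are available. Lean on these libraries where they do the work, as an engineer would, in place of code of your own. Each camera call takes 0.05 s, during which the arm holds its last target. There are 200 camera calls.

### The job

Load the ribbon winder: lift its feed tray by the bar handle, tipping it to about 30 degrees (never beyond 45) so that the cardboard core rolls down into the cradle, and lower the tray back until it rests level. Then press the spring-loaded clutch lever on the winder's other side down until it lies level, not short of it and not on past it, and finish while still holding it there. Leave the other things on the table where they are.

Things in the scene. Friction and masses are not known exactly. Their poses are not given: they have to be found in the camera images.
- winder: Grey bench winder for ribbon cores, fixed. Origin on the table under the cradle's middle; x along the cradle (away from the robot at yaw 0), y from cradle to feed tray, z up; yaw within 0.4 rad. In mm in its frame: base 170 x 280 (y -120 to 160) x 12; cradle trough 54 wide (y), 124 long, floor 55 high, end plates 110 high; housing y -83 to -27, x +-68, 155 high; motor juts 55 out at -x. Lever on its -y side.
- cradle (a point): Where the centre of the core lies when it is in the cradle: 77 mm above the table over the winder's origin; the core's axis is then along the winder's x.
- core_center (a point): Centre of the loose cardboard core, a tube 44 mm across and 90 mm long, 40 to 85 g, its axis along the core's own x. It starts lying in the feed tray, its axis along the winder's x. Once the tray is tipped past about 15 degrees it rolls by itself over the tray's inner edge and drops into the cradle in about a second.
- tray (a joint): Tipping angle of the aluminium feed tray, rad: 0 = level (rests there by its own weight of 0.5 kg), grows as its outer (+y) end is lifted; stop at 1.0. It has no spring and falls back to 0 if let go.
- tray_hinge (a point): On the tray's hinge axis, which runs along the winder's x at the tray's inner edge: in the winder's frame (0, 32, 95) mm.
- tray_bar (a point): Middle of the tray's handle: a round steel bar 12 mm thick, 100 mm long, parallel to the hinge, joined by arms at 45 mm either side of its middle. In the tray's frame it is 180 mm out from the hinge and 15 mm above it (110 mm above the table when level), 48 mm clear of the tray's end wall, whose top is 9 mm above the bar's middle. The bar can turn between gripping fingers.
- lever (a joint): Angle of the clutch lever, rad: 0 = at rest, its free end raised 30 degrees; grows as it is pressed down; 0.524 = level; stop at 0.80, past level. A spring drives it back to 0: the press needed at the pad is about 3.5 N at the start, 7.5 N when level, 9.5 N at the stop.
- lever_pivot (a point): On the lever's pivot axis, which runs along the winder's x: in the winder's frame (0, -95, 115) mm. The lever points from it to -y.
- lever_pad (a point): Centre of the upper face of the lever's black pad, 50 x 50 x 16 mm, 125 mm from the pivot along the lever and 8 mm above the lever's middle line; about 184 mm above the table at rest, 123 mm when the lever is level. It moves with the lever.
- thread_cone: Bystander: cone of blue thread, 60 mm across its foot, 100 mm tall, standing; origin at the middle of its underside.
- spare_core: Bystander: shorter cardboard tube, 44 mm across, 60 mm tall, standing on end on the table; origin at the middle of its underside.
- marker: Bystander: marker pen, 130 mm long, 15 mm thick, lying; origin at table height, near its middle.
- pattern_weight: Bystander: dark steel pattern weight, 100 x 45 x 35 mm; origin at the middle of its underside.
- shears: Bystander: tailor's shears, 220 mm long, 15 mm high, lying; origin at table height, near its middle.
- pin_tin: Bystander: round flat steel tin, 74 mm across, 28 mm high; origin at the middle of its underside.
- tape_case: Bystander: round white tape-measure case, 54 mm across, 22 mm high; origin at the middle of its underside.
There are look-alikes about, which are no part of the job. Leave any green look-alike of the part that bears core_center alone.

How it is judged:
On the way, in this order (a step that is already met when the one before it is completed fails the run):
1. the tray is tipped to about 30 degrees (23 or more) and the core lies in the cradle (value of joint tray above 0.4 rad and x of core_center in the frame of winder between -0.02 and 0.02 m and y of core_center in the frame of winder between -0.012 and 0.012 m and z of core_center in the frame of winder between 0.067 and 0.087 m), for 0.1 s.
2. the tray is back level with the core in the cradle (value of joint tray below 0.06 rad and x of core_center in the frame of winder between -0.02 and 0.02 m and y of core_center in the frame of winder between -0.012 and 0.012 m and z of core_center in the frame of winder between 0.067 and 0.087 m), for 0.2 s.
3. the lever is pressed level by the robot (value of joint lever between 0.42 and 0.63 rad and contact force between any of the fingers, the arm and lever above 4 N), for 0.2 s.
At the end, for the whole second after the job is handed in: the robot is holding the lever within 6 degrees of level (pressing it with more than 4 N, lever still); the tray is level within 3.4 degrees; the core lies at rest in the cradle, its centre within 20 mm along, 12 mm across and 10 mm in height of the cradle point (all of step 2 and all of step 3 and velocity of joint lever between -0.1 and 0.1 rad/s and linear speed of core below 0.03 m/s); the arm keeps its last pose, push and grip.
It fails at once if the tray is tipped well beyond 45 degrees (value of joint tray above 0.84 rad).
It fails at once if another thing on the table is moved by more than 30 mm (distance of any of thread_cone, spare_core, marker, pattern_weight, shears, pin_tin, tape_case from where it was at the start of the episode above 0.03 m).
It also fails if it takes over 54 s, if anything falls off the work surface, if the arm or the gripper's body presses on something with over 40 N, if the wrist force passes 120 N, or if a joint passes its speed limit or range.

## Working session

There is one attempt and no reset: what is moved stays moved. The work goes in short steps, Python scripts to look and compute and a tool call to move; the robot and the scene stay as the last step left them, time stands still between calls to the robot, and variables do not carry over. Pictures are saved under pics/ and viewed, about 8 in all and at most 12, crops included, and the job is handed in when it is done.

Besides the shell and the picture viewer there is one more tool, called after "Emit:" as name([rows], argument=value, ...), one row to a line, values as JSON. play_rows: Moves the arm, as the interface text tells. Its arguments: {"type":"object","properties":{"deltas":{"type":"array","items":{"type":"array","items":{"type":"number"}}},"grip_force":{"type":"number"}},"required":["deltas"]}

```bash
mkdir -p pics; python3 - <<'E'
from workcell import telemetry, vision
import cv2
for n in("scene","top"):
    im=vision.grab_frame(n); cv2.imwrite(f"pics/{n}0.png",im[:,:,::-1]); c=vision.camera_info(n); print(n,c)
print(telemetry.observe())
E
```

```text
scene {'mtx': array([[497.38565902,   0.        , 315.89643275],
       [  0.        , 497.38565902, 242.93360614],
       [  0.        ,   0.        ,   1.        ]]), 'rvec': array([ 1.77544142,  1.48562183, -0.73180193]), 'tvec': array([-0.19022085, -0.22997904,  1.50894968])}
top {'mtx': array([[543.4336998 ,   0.        , 320.26973901],
       [  0.        , 543.4336998 , 235.66885443],
       [  0.        ,   0.        ,   1.        ]]), 'rvec': array([ 2.16600124, -2.18890482,  0.07951917]), 'tvec': array([0.12062623, 0.59417727, 1.0988643 ])}
{'clock': 0.1, 'qpos': array([ 1.19583872,  0.52195812, -0.03632517,  1.59992996,  0.02118461,
        1.02108494, -0.11279196]), 'qd': array([ 1.48150984e-04, -1.37647797e-03,  1.97126188e-03, -4.34023580e-04,
       -3.65512897e-06, -7.51243993e-04, -6.13114018e-04]), 'joint_efforts': array([ 5.92829398e-03, -9.28489780e+01,  1.98518112e+00, -3.70534337e+01,
        1.82453881e-02,  5.25400348e-03,  9.55581709e-05]), 'position': array([ 0.18741017, -0.59589725,  0.19208854]), 'tool_rot': array([-1.51400314,  1.56980025,  1.93233379]), 'force': array([ 0.23287806,  0.20832612, -0.18630455]), 'moment': array([ 0.01947106, -0.03135279,  0.00025773]), 'grip_width': 0.08524968808468475}
```

View pics/scene0.png

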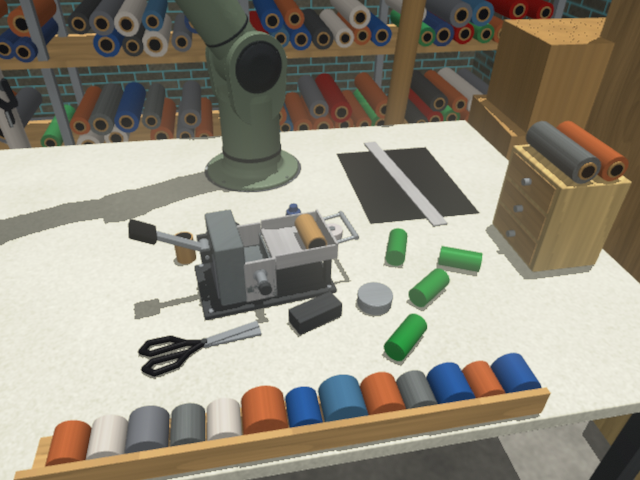

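View pics/top0.png

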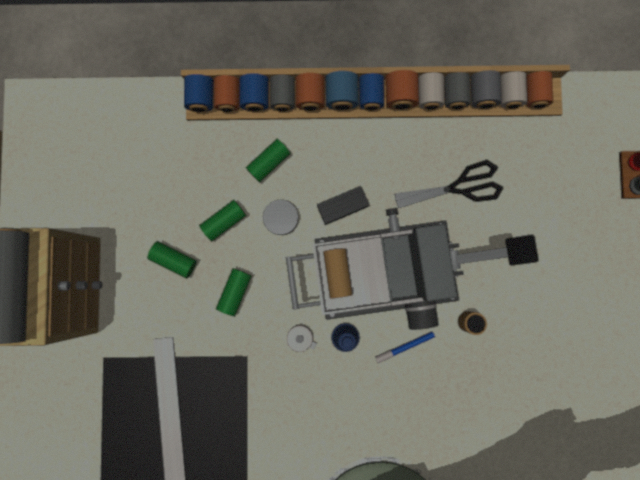

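The winder is at about (385,268) in the top image, with its tray and the brown core (337,272) on the left and the black lever pad (522,249) on the right. Possible mix-ups are the four green cores at (268,160), (222,220), (172,259) and (234,291), and the standing spare core at (473,322). The brown tube in the tray fits the description. I'll check it in one close crop.

```bash
python3 - <<'E'
import cv2
im=cv2.imread("pics/top0.png")[205:345,280:545]
cv2.imwrite("pics/crop1.png",cv2.resize(im,None,fx=3,fy=3,interpolation=cv2.INTER_CUBIC))
E
```

```text
(no output)
```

View pics/crop1.png

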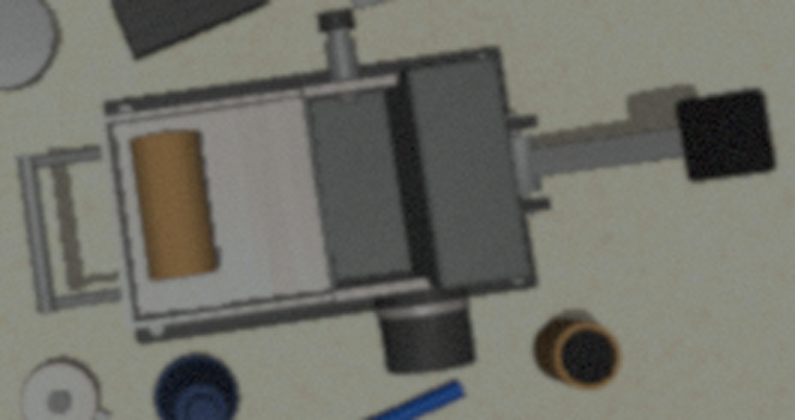

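```bash
cat > h.py <<'E'
import numpy as np, cv2
from workcell import vision, telemetry
from scipy.spatial.transform import Rotation as R
from scipy.optimize import least_squares
C=vision.camera_info("top")
def proj(P,c=C): return cv2.projectPoints(np.array(P,float),c["rvec"],c["tvec"],c["mtx"],None)[0].reshape(-1,2)
def w2w(p,q):  # winder pose p=(x,y,yaw), q in m winder frame
    return np.c_[np.array(q)@R.from_euler('z',p[2]).as_matrix().T]+[p[0],p[1],0]
E
python3 - <<'E'
from h import *
c,s=np.cos(np.pi/6),.5
def pad(x,u): 
    return (x,-.095-c*u+.008*s,.115+s*u+.008*c)
Q=[(.05,.212,.110),(-.05,.212,.110),(.068,-.027,.155),(.068,-.083,.155),(-.068,-.083,.155),(-.068,-.027,.155),
 pad(.025,.100),pad(.025,.150),pad(-.025,.150),pad(-.025,.100)]
px=np.array([(27,157),(46,310),(405,68),(497,49),(535,283),(440,290),(678,100),(763,90),(775,168),(690,181)])/3+[280,205]-[1/3,1/3]
f=lambda p:(proj(w2w(p,Q))-px).ravel()
r=least_squares(f,[.5,0,0],loss='soft_l1'); p=r.x; print(p, f(p).reshape(-1,2).round(1).tolist())
for n,q in dict(bar=(0,.212,.110),hinge=(0,.032,.095),padrest=pad(0,.125),padlevel=(0,-.22,.123)).items(): print(n,w2w(p,[q]).round(4), np.hypot(*w2w(p,[q])[0,:2]))
o=telemetry.observe(); M=R.from_euler('xyz',o['tool_rot']).as_matrix(); print(M.round(3))
# bystander heights approx at table
K=np.linalg.inv(C['mtx']); Rm=cv2.Rodrigues(C['rvec'])[0]
def back(u,z):
    d=Rm.T@K@[*u,1]; o=-Rm.T@C['tvec'].ravel(); return o+d*(z-o[2])/d[2]
for n,u,z in[("cone",(346,338),.05),("case",(300,338),.022),("spare",(475,323),.06)]: print(n,back(u,z).round(3))
E
```

```text
[ 0.52798923 -0.04232883  0.13071258] [[-0.0, -0.8], [0.9, 0.7], [0.7, -0.3], [0.4, 1.7], [-0.3, -2.1], [0.7, -0.1], [-1.7, -0.0], [-0.7, -1.3], [0.2, 1.1], [-1.0, 0.7]]
bar [[0.5004 0.1679 0.11  ]] 0.5277641617906653
hinge [[ 0.5238 -0.0106  0.095 ]] 0.5239256095522643
padrest [[ 0.554  -0.2399  0.1844]] 0.6036681172513049
padlevel [[ 0.5567 -0.2605  0.123 ]] 0.6145813955599886
[[-0.     0.3   -0.954]
 [ 0.001 -0.954 -0.3  ]
 [-1.    -0.001  0.   ]]
cone [0.389 0.065 0.05 ]
case [0.387 0.158 0.022]
spare [ 0.417 -0.189  0.06 ]
```

Emit:
play_rows([
  [20, 10, 30, 0, 0, 0, 85],
  [40, 35, 25, 0, 0, 0, 60],
  [45, 40, 25, 0, 0, 0, 50],
  [45, 40, 20, 0, 0, 0, 45],
  [45, 40, 20, 0, 0, 0, 45],
  [45, 40, 10, 0, 0, 0, 45],
  [40, 40, 0, 0, 0, 0, 45],
  [30, 35, 0, 0, 0, 0, 45],
])

```text
clock: 1.1
position: [0.4957, -0.3171, 0.3207]
tool_rot: [-1.562, 1.57, 1.885]
force: [0.2, -1.1, -0.1]
grip_width: 0.0452
```

Emit:
play_rows([
  [3, 55, 0, 0, 0, -2, 45],
  [0, 60, 0, 0, 0, -2, 45],
  [0, 60, 0, 0, 0, -2, 45],
  [0, 60, 0, 0, 0, -2, 45],
  [0, 60, 0, 0, 0, -2, 45],
  [0, 60, 0, 0, 0, 0, 45],
  [0, 55, 0, 0, 0, 0, 45],
  [0, 30, 0, 0, 0, 0, 45],
])

```text
clock: 2.1
position: [0.4967, 0.1238, 0.3208]
tool_rot: [-1.017, 1.57, 2.258]
force: [1.2, -0.3, 0.3]
grip_width: 0.0451
```

```bash
python3 - <<'E'
from h import *
o=telemetry.observe(); M=R.from_euler('xyz',o['tool_rot']).as_matrix(); print(o['clock'],o['position'],M.round(3),o['qpos'],o['grip_width'],o['force'])
print("need",(np.array([.5004,.1679,.11])-o['position'])*1000, "yaw err",-82.5-np.degrees(np.arctan2(M[1,1],M[0,1])))
E
```

```text
2.1 [0.49671614 0.12382644 0.32084375] [[-0.     0.133 -0.991]
 [ 0.    -0.991 -0.133]
 [-1.    -0.001  0.   ]] [-0.03909867  0.23990947 -0.39454766  1.69960858  0.09672855  1.22155237
 -1.89448726] 0.04510667525408028 [ 1.18845448 -0.32085602  0.32913772]
need [   3.68385987   44.0735621  -210.84374607] yaw err -0.11772975628849736
```

Emit:
play_rows([
  [4, 44, 0, 0, 0, 0, 45],
  [0, 0, -50, 0, 0, 0, 45],
  [0, 0, -50, 0, 0, 0, 45],
  [0, 0, -50, 0, 0, 0, 45],
  [0, 0, -20, 0, 0, 0, 45],
  [0, 0, 0, 0, 0, 0, 45],
])

```text
clock: 2.85
position: [0.5005, 0.1647, 0.1498]
tool_rot: [0.153, 1.568, -2.858]
force: [-0.7, 0.2, 0.4]
grip_width: 0.0449
```

```bash
python3 - <<'E'
from h import *
for n,(r0,r1,c0,c1) in dict(scene=(170,330,220,420),top=(190,350,230,430)).items():
    im=vision.grab_frame(n)[r0:r1,c0:c1,::-1]
    globals()[n]=cv2.resize(im,(400,320),interpolation=cv2.INTER_CUBIC)
cv2.imwrite("pics/c2.png",np.hstack([scene,top])); print(telemetry.observe()['position'])
E
```

```text
[0.50166566 0.16516765 0.15169867]
```

View pics/c2.png

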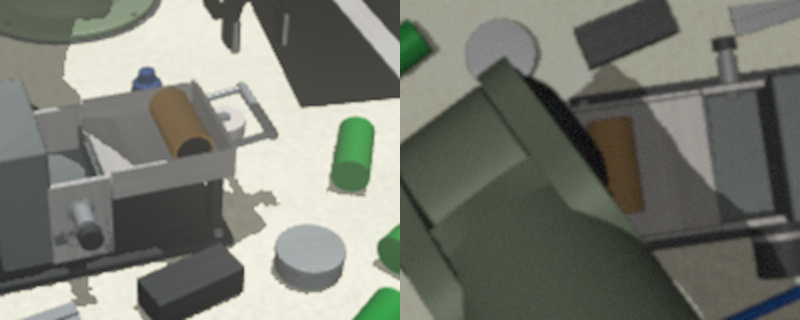

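```bash
python3 - <<'E'
from h import *
S=vision.camera_info("scene"); p=[.528,-.0423,.1307]
o=telemetry.observe()
P=np.vstack([[o['position']],w2w(p,[(.05,.212,.11),(-.05,.212,.11),(0,.212,.11),(0,0,.155)])])
for c in(S,C): print(proj(P,c).round(1).tolist())
print("scene crop",((proj(P,S)-[220,170])*2).round(0).tolist(), o['position'],o['qpos'])
E
```

```text
[[347.2, 208.4], [355.9, 237.2], [339.3, 212.1], [347.3, 224.3], [249.3, 223.2]]
[[292.4, 281.7], [288.6, 256.2], [295.8, 308.7], [292.2, 282.3], [406.5, 266.0]]
scene crop [[254.0, 77.0], [272.0, 134.0], [239.0, 84.0], [255.0, 109.0], [59.0, 106.0]] [0.50166566 0.16516765 0.15169867] [-0.13764302  0.44107351 -0.38673061  1.88257088  0.21449216  0.85770827
 -2.07254008]
```

```bash
python3 - <<'E'
from h import *
im=vision.grab_frame("scene")[60:260,200:460,::-1]
cv2.imwrite("pics/c3.png",cv2.resize(im,None,fx=3,fy=3,interpolation=cv2.INTER_CUBIC)); print(telemetry.observe()['position'])
E
```

```text
[0.50189082 0.16519625 0.15204005]
```

View pics/c3.png

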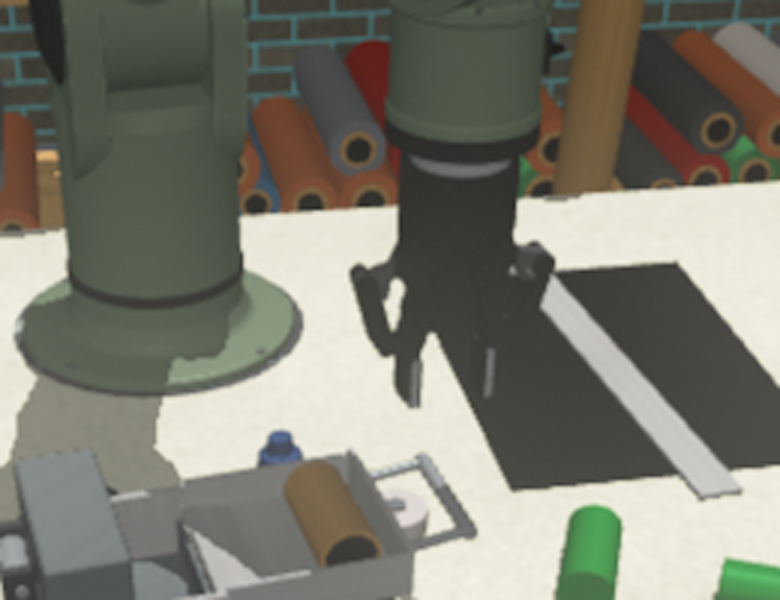

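Crop positions converted to scene pixels put the fingertips at about (350,193). That is higher than the (347,208) telemetry predicts, while the bar matches its fit. I'll go down to just above the bar and compare again before committing.

Emit:
play_rows([
  [-1, 2, -15, 0, 0, 0, 45],
  [0, 0, -16, 0, 0, 0, 45],
  [0, 0, 0, 0, 0, 0, 45],
])

```text
clock: 3.38
position: [0.4995, 0.1667, 0.1186]
tool_rot: [0.198, 1.568, -2.814]
force: [-0.3, -0.3, -0.1]
grip_width: 0.045
```

```bash
python3 - <<'E'
from h import *
im=vision.grab_frame("scene")[140:260,280:430,::-1]
cv2.imwrite("pics/c4.png",cv2.resize(im,None,fx=4,fy=4,interpolation=cv2.INTER_CUBIC)); o=telemetry.observe();print(o['position'],o['force'])
S=vision.camera_info("scene");print(((proj([o['position']],S)-[280,140])*4))
print(-cv2.Rodrigues(S['rvec'])[0].T@S['tvec'])
E
```

```text
[0.49992746 0.16688907 0.11932332] [ 0.49698428 -0.67232982  0.889253  ]
[[268.07579941 322.42806077]]
[ 1.35855866 -0.06931142  0.71799565]
```

View pics/c4.png

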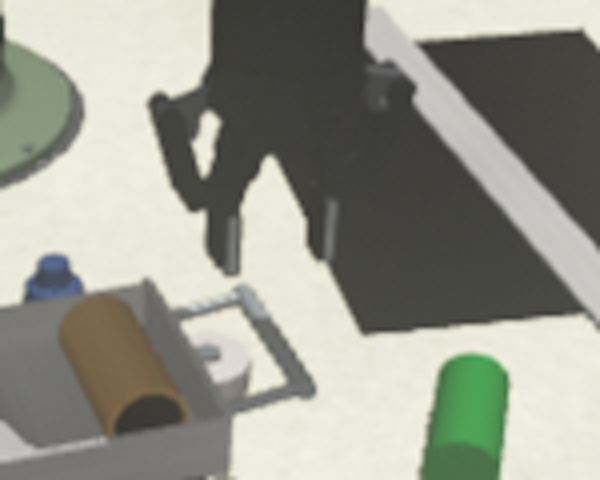

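The fingertips, mid at scene pixel (349,207), still appear about 14 px above the predicted TCP. I'll shut the fingers here, so the tips sit at the TCP, and measure again.

Emit:
play_rows([
  [0, 0, 8, 0, 0, 0, 0],
  [0, 0, 0, 0, 0, 0, 0],
  [0, 0, 0, 0, 0, 0, 0],
  [0, 0, 0, 0, 0, 0, 0],
  [0, 0, 0, 0, 0, 0, 0],
])

```text
clock: 4.05
position: [0.5003, 0.167, 0.1279]
tool_rot: [-0.306, 1.571, 2.965]
force: [-0.3, -1.0, -0.5]
grip_width: 0.0002
```

```bash
python3 - <<'E'
from h import *
S=vision.camera_info("scene")
im=vision.grab_frame("scene")[130:250,290:390,::-1]
t=vision.grab_frame("top")[230:350,250:350,::-1]
o=telemetry.observe();print(o['position'],o['force'],o['grip_width'])
a,b=[cv2.resize(i,None,fx=4,fy=4,interpolation=cv2.INTER_CUBIC) for i in(im,t)]
cv2.imwrite("pics/c5.png",np.hstack([a,b]))
print(((proj([o['position'],o['position']+[0,0,.1]],S)-[290,130])*4),proj([o['position']]))
print(-cv2.Rodrigues(C['rvec'])[0].T@C['tvec'])
E
```

```text
[0.50031378 0.16696707 0.12792748] [-0.43091274  0.16869591  0.1542885 ] -5.836338003132696e-05
[[229.2030397  349.4772034 ]
 [239.33647534 184.50328408]] [[292.15925391 282.42507597]]
[0.50592702 0.10728188 1.14351586]
```

View pics/c5.png

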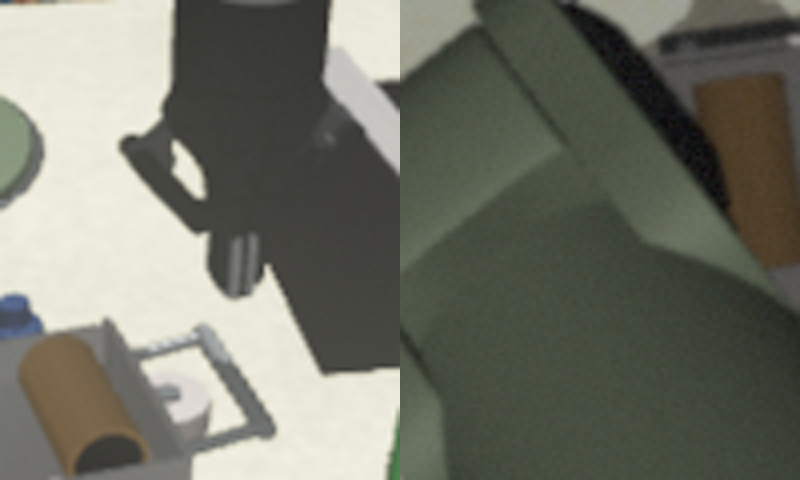

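The shut tips show at scene pixel (349.5,204), against a prediction of (347,217). That means they are either about 35 mm higher or further toward -x than telemetry says. I'll settle it with a gentle touch on the bar top, which should be at z = 0.116.

Emit:
play_rows([
  [0, 0, -5, 0, 0, 0, 0],
  [0, 0, -4, 0, 0, 0, 0],
  [0, 0, -3, 0, 0, 0, 0],
  [0, 0, 0, 0, 0, 0, 0],
])

```text
clock: 4.65
position: [0.5002, 0.1669, 0.1157]
tool_rot: [0.044, 1.57, -2.967]
force: [0.3, 0.1, 0.2]
grip_width: 0.0001
```

Emit:
play_rows([
  [0, 0, -3, 0, 0, 0, 0],
  [0, 0, 0, 0, 0, 0, 0],
])

```text
clock: 4.9
position: [0.5002, 0.1669, 0.1128]
tool_rot: [0.148, 1.57, -2.863]
force: [0.8, 0.0, -0.2]
grip_width: 0.0004
```

Emit:
play_rows([
  [0, 0, -4, 0, 0, 0, 0],
  [0, 0, -4, 0, 0, 0, 0],
  [0, 0, 0, 0, 0, 0, 0],
])

```text
clock: 5.28
position: [0.5001, 0.1669, 0.1046]
tool_rot: [0.192, 1.57, -2.82]
force: [0.2, -0.1, 1.3]
grip_width: 0.0002
```

Emit:
play_rows([
  [0, 0, -4, 0, 0, 0, 0],
  [0, 0, -4, 0, 0, 0, 0],
  [0, 0, 0, 0, 0, 0, 0],
])

```text
clock: 5.65
position: [0.5001, 0.1669, 0.0966]
tool_rot: [0.194, 1.57, -2.818]
force: [0.1, -0.8, 0.4]
grip_width: 0.0
```

```bash
python3 - <<'E'
from h import *
S=vision.camera_info("scene")
im=vision.grab_frame("scene")[150:250,300:400,::-1]
o=telemetry.observe();print(o['position'],o['force'],o['grip_width'])
cv2.imwrite("pics/c6.png",cv2.resize(im,None,fx=6,fy=6,interpolation=cv2.INTER_CUBIC))
print(((proj([o['position'],o['position']+[0,0,.1]],S)-[300,150])*6))
E
```

```text
[0.50027419 0.16696358 0.09682616] [-0.54071158 -0.51154723  0.42043391] -6.48030238633415e-05
[[279.38379565 475.56171862]
 [294.05033722 236.75171085]]
```

View pics/c6.png

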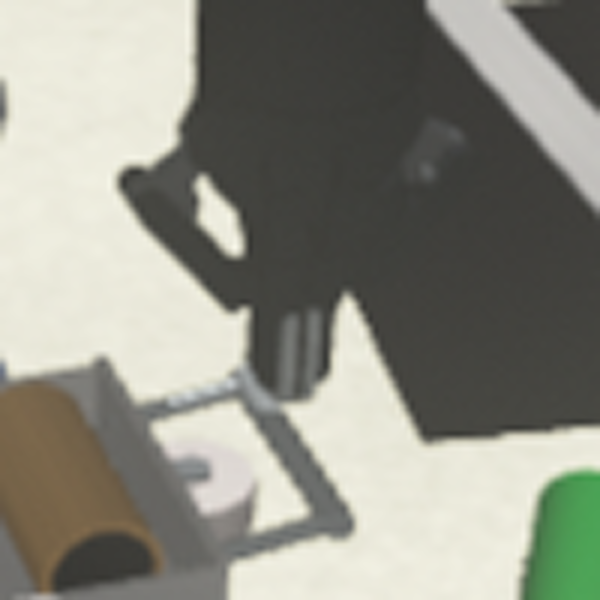

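Emit:
play_rows([
  [0, 0, -4, 0, 0, 0, 0],
  [0, 0, -4, 0, 0, 0, 0],
  [0, 0, 0, 0, 0, 0, 0],
])

```text
clock: 6.08
position: [0.5001, 0.1669, 0.0886]
tool_rot: [0.158, 1.57, -2.854]
force: [-0.4, -0.3, -0.6]
grip_width: -0.0004
```

Emit:
play_rows([
  [0, 0, -3, 0, 0, 0, 0],
  [0, 0, -3, 0, 0, 0, 0],
  [0, 0, 0, 0, 0, 0, 0],
])

```text
clock: 6.45
position: [0.5002, 0.1669, 0.0827]
tool_rot: [0.199, 1.57, -2.812]
force: [-0.1, -0.3, -0.2]
grip_width: 0.0002
```

Emit:
play_rows([
  [0, 0, -3, 0, 0, 0, 0],
  [0, 0, -3, 0, 0, 0, 0],
  [0, 0, 0, 0, 0, 0, 0],
])

```text
clock: 6.82
position: [0.5004, 0.167, 0.0772]
tool_rot: [2.95, 1.571, -0.062]
force: [-1.9, -0.4, 8.0]
grip_width: -0.0002
```

```bash
python3 - <<'E'
from h import *
S=vision.camera_info("scene")
im=vision.grab_frame("scene")[150:250,300:400,::-1]
o=telemetry.observe();print(o['position'],o['force'],o['grip_width'])
cv2.imwrite("pics/c7.png",cv2.resize(im,None,fx=6,fy=6,interpolation=cv2.INTER_CUBIC))
print(((proj([o['position'],o['position']+[0,0,.1]],S)-[300,150])*6))
E
```

```text
[0.50045668 0.16703309 0.077193  ] [-1.69879039 -1.08664874  6.7600905 ] -2.8408127910564915e-05
[[276.9913432  519.6611848 ]
 [291.35595671 286.06380255]]
```

View pics/c7.png

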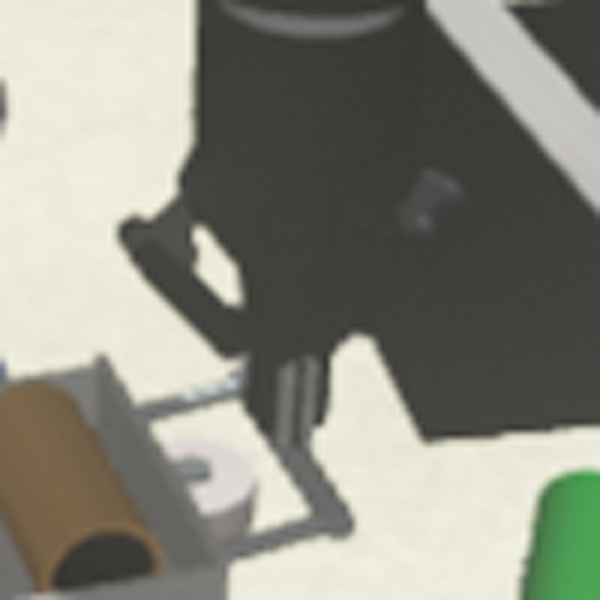

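The touch contacts at telemetry z ≈ 0.0775, with the fingers over the bar's middle in the picture. So the real tips sit about 38 mm above the telemetry TCP, and x and y are fine. I'll allow for this by aiming for telemetry z ≈ 0.053 for the grasp.

Emit:
play_rows([
  [0, 0, 12, 0, 0, 0, 45],
  [0, 0, 12, 0, 0, 0, 45],
  [0, 0, 0, 0, 0, 0, 45],
  [0, 0, 0, 0, 0, 0, 45],
  [0, 0, 0, 0, 0, 0, 45],
])

```text
clock: 7.5
position: [0.5002, 0.1669, 0.1007]
tool_rot: [0.156, 1.57, -2.856]
force: [-0.7, -0.6, 0.6]
grip_width: 0.045
```

Emit:
play_rows([
  [0, 1, -10, 0, 0, 0, 45],
  [0, 0, -10, 0, 0, 0, 45],
  [0, 0, -10, 0, 0, 0, 45],
  [0, 0, -8, 0, 0, 0, 45],
  [0, 0, -8, 0, 0, 0, 45],
  [0, 0, 0, 0, 0, 0, 45],
])

```text
clock: 8.25
position: [0.5, 0.1679, 0.0543]
tool_rot: [0.174, 1.57, -2.837]
force: [-0.0, 0.4, -0.3]
grip_width: 0.0449
```

Emit:
play_rows([
  [0, 0, 0, 0, 0, 0, 20],
  [0, 0, 0, 0, 0, 0, 5],
  [0, 0, 0, 0, 0, 0, 5],
  [0, 0, 0, 0, 0, 0, 5],
], grip_force=40)

```text
clock: 8.75
position: [0.5004, 0.1696, 0.0554]
tool_rot: [-2.114, 1.569, 1.159]
force: [-2.2, 8.7, 1.1]
grip_width: 0.0108
```

Emit:
play_rows([
  [0, 2, 0, 0, 0, 0, 5],
  [0.3, -2, 15.6, 0, 0, 0, 5],
  [0.4, -3.4, 15.4, 0, 0, 0, 5],
  [0.6, -4.6, 15.1, 0, 0, 0, 5],
  [0.8, -6, 14.5, 0, 0, 0, 5],
  [0.9, -7.1, 14.1, 0, 0, 0, 5],
  [1.1, -8.3, 13.3, 0, 0, 0, 5],
  [0, 0, 0, 0, 0, 0, 5],
])

```text
clock: 9.75
position: [0.5045, 0.1392, 0.1447]
tool_rot: [-2.272, 1.569, 0.999]
force: [-4.9, 8.8, 2.3]
grip_width: 0.0106
```

Emit:
play_rows([
  [0, 0, 0, 0, 0, 0, 5],
  [0, 0, 0, 0, 0, 0, 5],
  [0, 0, 0, 0, 0, 0, 5],
  [0, 0, 0, 0, 0, 0, 5],
  [0, 0, 0, 0, 0, 0, 5],
  [0, 0, 0, 0, 0, 0, 5],
  [0, 0, 0, 0, 0, 0, 5],
  [0, 0, 0, 0, 0, 0, 5],
])

```text
clock: 10.75
position: [0.5043, 0.1397, 0.144]
tool_rot: [-1.992, 1.569, 1.281]
force: [-4.0, 8.6, 2.0]
grip_width: 0.0104
```

```bash
python3 - <<'E'
from h import *
im=vision.grab_frame("scene")[120:320,170:420,::-1]
t=vision.grab_frame("top")[200:340,270:480,::-1]
o=telemetry.observe();print(o['clock'],o['position'],o['force'],o['grip_width'])
cv2.imwrite("pics/c8.png",np.hstack([cv2.resize(im,(400,320)),cv2.resize(t,(400,320))]))
E
```

```text
10.85 [0.50434437 0.13965905 0.14397692] [-3.34122311  8.86621494  2.7180929 ] 0.010226934586009881
```

View pics/c8.png

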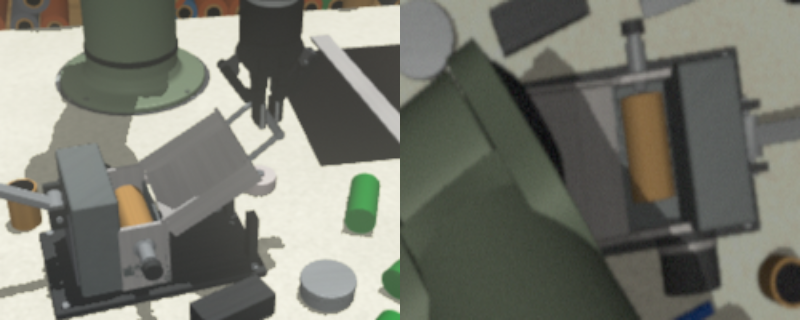

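The core lies in the cradle (top crop at (650,148)) and the tray is tipped about 30°. I'll lower it now.

Emit:
play_rows([
  [-1.1, 8.3, -13.3, 0, 0, 0, 5],
  [-0.9, 7.1, -14.1, 0, 0, 0, 5],
  [-0.8, 6, -14.5, 0, 0, 0, 5],
  [-0.6, 4.6, -15.1, 0, 0, 0, 5],
  [-0.4, 3.4, -15.4, 0, 0, 0, 5],
  [-0.3, 2, -10, 0, 0, 0, 5],
  [0, 0, -6, 0, 0, 0, 5],
  [0, 0, 0, 0, 0, 0, 5],
])

```text
clock: 11.85
position: [0.5012, 0.1697, 0.055]
tool_rot: [2.96, 1.569, -0.052]
force: [1.1, -2.3, 5.1]
grip_width: 0.0102
```

Emit:
play_rows([
  [0, 0, 0, 0, 0, 0, 25],
  [0, 0, 0, 0, 0, 0, 45],
  [0, 0, 0, 0, 0, 0, 45],
  [0, 0, 0, 0, 0, 0, 45],
])

```text
clock: 12.35
position: [0.5003, 0.17, 0.0545]
tool_rot: [-0.818, 1.571, 2.454]
force: [-0.7, 0.4, -0.7]
grip_width: 0.045
```

Emit:
play_rows([
  [0, 0, 10, 0, 0, 0, 45],
  [0, 0, 20, 0, 0, 0, 45],
  [0, 0, 40, 0, 0, 0, 45],
  [0, 0, 50, 0, 0, 0, 45],
  [0, 0, 50, 0, 0, 0, 20],
  [0, 0, 50, 0, 0, 0, 0],
  [0, 0, 20, 0, 0, 0, 0],
  [0, 0, 0, 0, 0, 0, 0],
])

```text
clock: 13.35
position: [0.5007, 0.1702, 0.2965]
tool_rot: [-2.96, 1.568, 0.311]
force: [1.1, 0.1, -0.7]
grip_width: -0.0002
```

Emit:
play_rows([
  [5, -40, 0, 0, 0, 0, 0],
  [7, -58, 0, 0, 0, 0, 0],
  [8, -58, 0, 0, 0, 0, 0],
  [8, -58, 0, 0, 0, 0, 0],
  [8, -58, 0, 0, 0, 0, 0],
  [8, -58, 0, 0, 0, 0, 0],
  [8, -56, 0, 0, 0, 0, 0],
  [3, -33, 0, 0, 0, 0, 0],
])

```text
clock: 14.35
position: [0.5545, -0.2519, 0.2934]
tool_rot: [-0.203, 1.569, 3.067]
force: [-0.3, 0.7, 1.0]
grip_width: 0.0001
```

Emit:
play_rows([
  [0, 0, -40, 0, 0, 0, 0],
  [0, 0, -40, 0, 0, 0, 0],
  [0, 0, -30, 0, 0, 0, 0],
  [0, 0, -10, 0, 0, 0, 0],
  [0, 0, 0, 0, 0, 0, 0],
  [0, 0, 0, 0, 0, 0, 0],
])

```text
clock: 15.1
position: [0.5559, -0.2492, 0.1757]
tool_rot: [2.64, 1.569, -0.372]
force: [0.1, -0.6, -0.1]
grip_width: 0.0002
```

```bash
python3 - <<'E'
from h import *
im=vision.grab_frame("scene")[150:330,80:300,::-1]
o=telemetry.observe();print(o['clock'],o['position'],o['force'],o['grip_width'])
t=vision.grab_frame("top")[200:340,270:550,::-1]
cv2.imwrite("pics/c9.png",np.hstack([cv2.resize(im,(440,360)),cv2.resize(t,(360,180)) .repeat(2,0)]))
S=vision.camera_info("scene")
print(((proj([o['position']+[0,0,.0388]],S)-[80,150])*2))
E
```

```text
15.15 [ 0.55590078 -0.24916745  0.1757538 ] [ 0.92484882 -0.79141422  0.666833  ] 3.519635653163853e-05
[[108.3271119  130.29897511]]
```

View pics/c9.png

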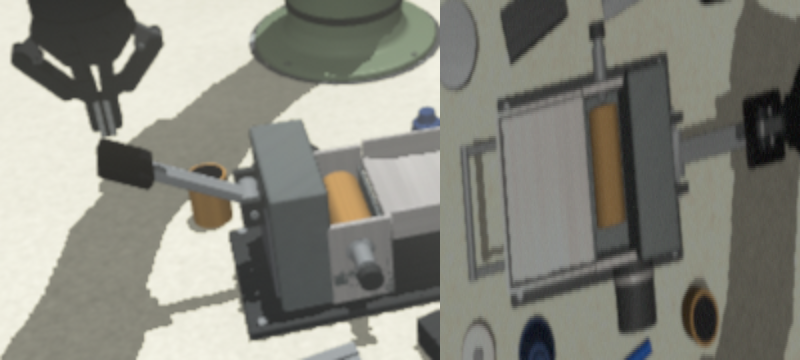

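The corrected tip prediction (108,130) matches the picture (108,133), right above the pad. The tray is level and the core is seated. Next I press down.

Emit:
play_rows([
  [0, 0, -15, 0, 0, 0, 0],
  [0, 0, -12, 0, 0, 0, 0],
  [0, 0, -8, 0, 0, 0, 0],
  [0, 0, -8, 0, 0, 0, 0],
  [0, -1, -8, 0, 0, 0, 0],
  [0, -1, -8, 0, 0, 0, 0],
  [0, -1, -8, 0, 0, 0, 0],
  [0, 0, 0, 0, 0, 0, 0],
])

```text
clock: 16.2
position: [0.5555, -0.2523, 0.1072]
tool_rot: [2.339, 1.571, -0.673]
force: [1.2, -0.6, 5.9]
grip_width: 0.0
```

Emit:
play_rows([
  [0, -1, -6, 0, 0, 0, 0],
  [0, -1, -6, 0, 0, 0, 0],
  [0, -1, -6, 0, 0, 0, 0],
  [0, 0, -5, 0, 0, 0, 0],
  [0, 0, 0, 0, 0, 0, 0],
  [0, 0, 0, 0, 0, 0, 0],
])

```text
clock: 16.95
position: [0.5559, -0.2557, 0.085]
tool_rot: [2.415, 1.569, -0.597]
force: [1.1, -3.1, 7.0]
grip_width: 0.0001
```

Emit:
play_rows([
  [0, 0, -1, 0, 0, 0, 0],
  [0, 0, 0, 0, 0, 0, 0],
  [0, 0, 0, 0, 0, 0, 0],
  [0, 0, 0, 0, 0, 0, 0],
])

```text
clock: 17.45
position: [0.5559, -0.2558, 0.0841]
tool_rot: [2.366, 1.569, -0.646]
force: [1.3, -3.8, 7.1]
grip_width: 0.0001
```

```bash
python3 - <<'E'
from h import *
S=vision.camera_info("scene"); p=[.528,-.0423,.1307]
im=cv2.resize(vision.grab_frame("scene")[170:300,100:300,::-1],None,fx=4,fy=4,interpolation=cv2.INTER_CUBIC)
o=telemetry.observe();print(o['clock'],o['position'],o['force'])
# predicted level pad face outline (upper and lower) as thin lines
for z,col in((.123,(0,255,255)),(.107,(0,0,255))):
    q=((proj(w2w(p,[(.025,-.195,z),(.025,-.245,z),(-.025,-.245,z),(-.025,-.195,z)]),S)-[100,170]+.5)*4).astype(int)
    cv2.polylines(im,[q],True,col,1)
cv2.imwrite("pics/c10.png",im)
E
```

```text
17.5 [ 0.55590271 -0.25574614  0.08406259] [ 1.44320972 -3.55184823  7.9712633 ]
```

View pics/c10.png

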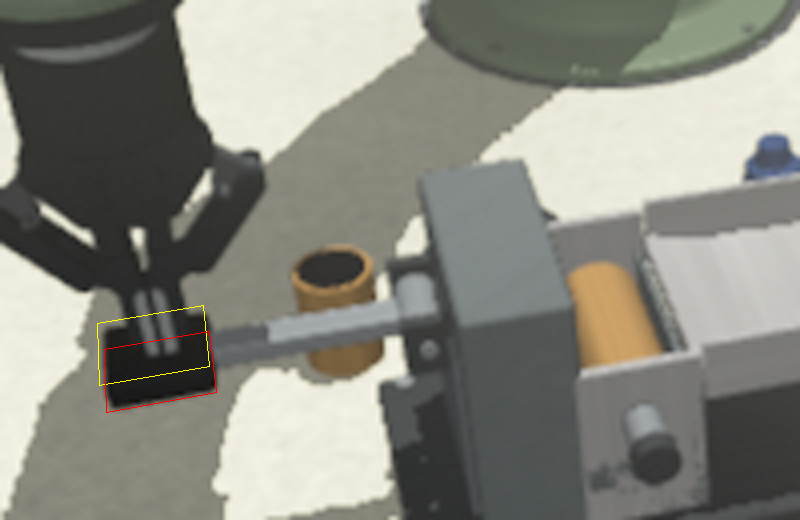

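The pad matches the predicted outline of the level lever at about (157,355), and the force is 7–8 N. The core is seated and the tray is level, so I'm handing in.

```bash
python3 -c "
from workcell import workorder,telemetry
workorder.job_done(); o=telemetry.observe(); print(o['clock'],o['position'],o['force'])"
```

```text
the job is handed in; nothing more can be done
the job is handed in; nothing more can be done
```

The winder is loaded, and I handed the job in at about 17.5 s with the gripper holding the clutch lever down. The system gave no verdict.

- **Tray and core:** I lifted the tray by its bar to about 30° (worked out from the bar's 89 mm rise). The pictures show the core dropped into the cradle, and it was still there after I lowered the tray and let go. The tray looks level.
- **Lever:** I pressed the pad down with shut fingers. In the last picture it matches the predicted outline of a level lever to within a few pixels. The measured upward force was 7–8 N, against the 7.5 N expected at level.
- **Other things on the table:** I kept clear of them and saw none displaced in the pictures, but I did not measure their positions.

**Disagreement:** the real fingertips sit about 38 mm higher than telemetry reports for the TCP. The pictures showed it, and a gentle 8 N touch on the bar confirmed it. I corrected all later heights for this, and the tip then matched the picture above the lever pad. The readback after hand-in was refused, so my last readings are from just before it.

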